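Demagnetise a tray of bolts

ROBOT

A 7-joint arm with a two-finger parallel gripper is mounted at the origin on the work surface; the furniture and walls round the work are solid. World frame = base frame: x ahead of the robot, y to its left, z up, the work surface at z = 0. Lengths are in m, angles in rad, forces in N, time in s.
With the tool pointing down it reaches from about 0.425 to 1.025 m from the base axis. Payload 9.4 kg.
Tool frame: the origin (TCP) lies at the very end of the fingers, on their centre line; the grasp point (between the pads) lies 19 mm behind it (ctrl.tcp_to_grasp is the distance from the TCP to the grasp point, in m); z points along the fingers, y is the line along which they close (so a half turn about z gives the same grasp; the last joint's range is limited). The gripper opens to 85 mm and grips with 20 to 120 N. Pads are 22 mm wide; open, the fingers measure 114 mm over their backs; the gripper's body (76 mm by 85 mm) begins 54 mm behind the grasp point. The pads swing forward as they close: fully open they stand 13 mm farther back than shut.
Start: joints at [1.127, 0.599, -0.003, 1.599, 0.002, 0.943, -0.08], TCP at [0.26, -0.677, 0.231] pointing down, gripper open.
Joint ranges: [-2.57, 2.57], [-0.35, 1.97], [-1.29, 1.29], [0.11, 2.56], [-1.05, 4.19], [0.11, 1.86], [-2.63, 2.63]. Speed limits (rad/s): [2.22, 2.22, 3.01, 3.01, 3.14, 3.14, 3.14].

INTERFACE

Orientations are given as a rotation vector (axis times angle).
In Python, from cell import sensors, viewer, hand_in, ctrl gives the robot as it stands. The module is installed in compiled form; this text tells all that it offers.
- The arm moves only by the tool jog_arm, never from a script. Its argument "rows" is a list of rows, each a list of 7 numbers: the shift along the world's x, y, z in m, then the turn, a rotation vector about the world's x, y, z in rad, then the closure, from 0 (fully open) to 1 (shut). A call has 1 to 12 rows; each row shifts and turns the commanded pose from where the row before left it; what a row does not reach is not made up. A row lasts 1/10 s, in which the tool goes at most 50 mm and 8.59 degrees, less where a joint would pass 70% of its speed; a pose out of reach is approached as far as the arm can. A call with a gripper value outside its range is refused whole. The fingers move at their own pace and stop on an object; "newtons" is the grip in N (left out, the last holds). Time passes only in rows, so rows that do not move let the fingers close. It gives the time, the measured TCP pose, the force, the opening and the grip force at its end, in the units of the state.
- sensors.read_state(): the state, without advancing time (a new reading comes with each control period).
- viewer.grab_frame(name): name is "scene" or "top" or "wrist"; returns (picture, depth): 384x512x3 uint8, red, green, blue; 384x512 float32, m along the optical axis (not along the pixel's ray), 0 where there is no reading.
- viewer.camera_model(name): a dict with "camera_matrix" (3x3 intrinsics, pixels), "cam_to_world" (4x4, takes a point from camera to world coordinates). Camera axes: x right, y up, looking along -z (the intrinsics and any distortion apply to the point x, -y, -z); pixel columns grow to the right and rows downward; lengths in m; the calibration is good to about 2 mm. A picture is of the moment at which its call begins: read the wrist's pose just before it. camera_model takes no time and is no camera call; for the wrist camera it gives the pose at the moment of the call.
- hand_in(): hands the job in; it is judged then, once.
The state is a dict: "clock": time; "joints": joint angles; "dq": joint speeds; "tau": joint torques, N m; "ee_pos": TCP position; "tcp_rot": TCP orientation; "wrist_force": force on the tool from outside, world axes, zero at the start; "wrist_torque": the same for the moment, N m; "gripper_width": opening from 0.0 (shut) to 1.0 (fully open); "grip_force": force on a finger pad.
Only numpy, scipy, OpenCV 4.12 (cv2) and the standard library are available. Lean on these libraries where they do the work, as an engineer would, in place of code of your own. Each camera call takes 0.05 s, during which the arm holds its last target. There are 200 camera calls.

TASK

Pick up the open tray of loose bolts by its wooden bar, carry it level so that no bolt falls out, and set it down gently on the plate of the bench demagnetiser, flat inside the low lip. Let go of it, and then slide the demagnetiser's switch fully across to the end marked with the raised dot. Do not spill or tip the tray, and leave the other things on the bench where they are.

Things in the scene. Friction and masses are not known exactly. Their poses are not given: they have to be found in the camera images.
- tray: Open aluminium tray, 130 (its x) x 84 (its y) mm, walls 24 mm high and 2.5 mm thick, 0.2 to 0.4 kg, with a fixed straight wooden carrying bar over its middle on two end straps. Origin: centre of its underside; z up. The tray is the same either way round. Fingers open astride the bar clear the walls and the bolts below it.
- tray_bar (a point): Middle of the tray's carrying bar, the place to grip: the bar runs along the tray's x, is 132 mm long, 12 mm thick (along the tray's y) and 16 mm high, its centre 75 mm and its top 83 mm above the tray's underside; open space below it down to the bolts (25 mm at most above the underside).
- bolt_a: Loose steel M12 hex bolt, 46 mm long, head 22 mm across, 60 g, lying in the tray. Origin: centre of the outer face of its head; its z runs along the shank to the tip.
- bolt_b: A second loose bolt like bolt_a, lying in the tray.
- bolt_c: Loose steel M12 hex bolt with a nut on it, 60 mm long, head 25 mm across, 60 g, lying in the tray. Origin and axes as bolt_a.
- demag: Bench demagnetiser, fixed: a low grey housing 182 (its x) x 192 (its y) mm with its flat top 40 mm above the bench. Origin: at bench height under the centre of its work plate; x points away from the robot's side at yaw 0, z up. The housing spans x -91..91 and y -136..56 mm. The plate lies on the +y side, and the console with the switch on the -y side.
- plate (a point): Centre of the steel work plate, on its surface, 40 mm above the bench; axes as the demagnetiser's. Round it runs a lip 4 mm thick and 6 mm high, inside size 146 (x) x 100 (y) mm, so the tray (130 x 84, long side along x) goes in with 8 mm to spare on each side.
- switch (a joint): Slide switch in the console: 0 m = off, at the end of its slot nearer the robot (where it starts), 0.012 m = on, at the end with the raised dot (the demagnetiser's +x). A sprung detent with its crest halfway (0.006 m) holds it at either end; it takes about 4 N to push it across, and there is a firm stop at each end.
- switch_ridge (a point): Top centre of the switch's thumb ridge, which moves with the switch along the demagnetiser's x. The ridge is 4 mm thick (x), 18 mm wide (y) and stands 6.5 mm above the console's flat top (which is 40 mm above the bench); it lies at y = -95 mm of the demagnetiser, x from -6 (off) to +6 mm (on). The console is clear for 60 mm on the robot's side of the ridge.
- tin_1: Small lidded round tin, 68 mm across, 42 mm high, a bystander standing behind the work. Origin: centre of its underside.
- pliers: Pliers lying on the bench, 165 x 47 x 14 mm, a bystander. Origin: under their middle.
- marker: Black paint marker lying on the bench, 128 mm long, 17 mm thick, a bystander. Origin: under its middle.

How it is judged:
By the outcome, as a careful person would: the job done as asked, in the order asked, and still so for the second after the job is handed in, with the robot touching nothing.
It also fails if it takes over 51 s, if anything falls off the work surface, if the arm or the gripper's body presses on something with over 40 N, if the wrist force passes 120 N, or if a joint passes its speed limit or range.

## Working session

There is one attempt and no reset: what is moved stays moved. The work goes in short steps, Python scripts to look and compute and a tool call to move; the robot and the scene stay as the last step left them, time stands still between calls to the robot, and variables do not carry over. Pictures are saved under pics/ and viewed, at most 10 in all, crops included, and the job is handed in when it is done.

Besides the shell and the picture viewer there is one more tool, called as name(argument=value, ...), one argument or row to a line, values as JSON. jog_arm: Moves the arm, as the interface text tells. Its arguments: {"type":"object","properties":{"rows":{"type":"array"},"newtons":{"type":"number"}},"required":["rows"]}

```bash
mkdir -p pics; cat > h.py <<'E'
import numpy as np, cv2
from cell import sensors, viewer, hand_in, ctrl
def grab(n,save=None):
    m=viewer.camera_model(n); p,d=viewer.grab_frame(n)
    if save: cv2.imwrite('pics/'+save,p[:,:,::-1])
    np.savez('pics/last_%s.npz'%n,p=p,d=d,K=m['camera_matrix'],T=m['cam_to_world'])
    return p,d,m
def cloud(d,K,T):
    v,u=np.mgrid[:d.shape[0],:d.shape[1]]
    c=np.stack([(u-K[0,2])/K[0,0]*d,-(v-K[1,2])/K[1,1]*d,-d],-1)
    return c@T[:3,:3].T+T[:3,3]
E
python3 - <<'E'
from h import *
for n in('top','scene'):
    p,d,m=grab(n,n+'.png'); print(n,{k:np.round(v,3).tolist() for k,v in m.items() if hasattr(v,'shape')},m.keys())
s=sensors.read_state(); print(s)
a=cv2.imread('pics/top.png');b=cv2.imread('pics/scene.png')
E
```

```text
top {'camera_matrix': [[352.401, 0.0, 255.471], [0.0, 352.401, 188.396], [0.0, 0.0, 1.0]], 'cam_to_world': [[0.095, 0.971, -0.218, 0.311], [-0.996, 0.093, -0.019, -0.214], [0.002, 0.219, 0.976, 1.054], [0.0, 0.0, 0.0, 1.0]]} dict_keys(['camera_matrix', 'cam_to_world'])
scene {'camera_matrix': [[370.307, 0.0, 257.586], [0.0, 370.307, 188.717], [0.0, 0.0, 1.0]], 'cam_to_world': [[0.978, 0.182, -0.103, 0.44], [-0.209, 0.847, -0.489, -0.643], [-0.002, 0.5, 0.866, 0.867], [0.0, 0.0, 0.0, 1.0]]} dict_keys(['camera_matrix', 'cam_to_world'])
{'clock': 0.1, 'joints': array([ 1.12732475,  0.60004072, -0.002583  ,  1.60001059,  0.00182015,
        0.94288716, -0.07980957]), 'dq': array([ 0.0003633 , -0.00079599, -0.00166601, -0.00225215,  0.00105872,
       -0.00028214, -0.00095871]), 'tau': array([ 5.05101518e-03, -7.78003263e+01,  1.56962290e+00, -2.58628821e+01,
        1.25859847e-02,  5.45779374e-03,  1.12265303e-05]), 'ee_pos': array([ 0.25985462, -0.6764089 ,  0.23051995]), 'tcp_rot': array([-3.08761517e+00, -5.72807971e-01,  5.68585601e-04]), 'wrist_force': array([0.0365905 , 0.18442358, 0.26070952]), 'wrist_torque': array([-0.01262496,  0.05490178, -0.02257522]), 'grip_force': 0.0, 'gripper_width': 1.002429911342624}
```

View pics/top.png

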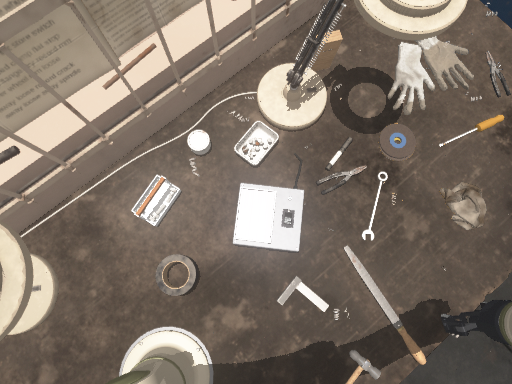

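View pics/scene.png

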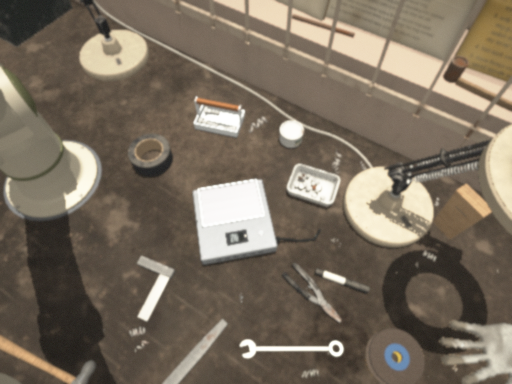

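The top view shows the tray with its orange bar at about (157,200), the demagnetiser at (270,217) with its switch at (288,217), the tin at (199,141), and a decoy dish at (257,143). The scene view shows the tray at (219,115) and the demagnetiser at (235,220).

```bash
cat > m.py <<'E'
from h import *
def rect(P): 
    r=cv2.minAreaRect((P[:,:2]*1000).astype(np.float32)); return np.round(r[0],1),np.round(r[1],1),round(r[2],1)
for n,bt,bd in(('top',(120,165,190,235),(225,175,312,258)),('scene',(180,85,255,145),(185,170,285,270))):
    z=np.load('pics/last_%s.npz'%n); p=z['p'].astype(int);W=cloud(z['d'],z['K'],z['T'])
    def sub(b,M): 
        m=np.zeros(M.shape,bool); m[b[1]:b[3],b[0]:b[2]]=1; return W[m&M]
    org=(p[...,0]-p[...,2]>60)
    B=sub(bt,org&(W[...,2]>.06)); print(n,'bar n',len(B),'z',np.percentile(B[:,2],[5,50,95]).round(4),'mean',B.mean(0).round(4),rect(B))
    Tt=sub(bt,(W[...,2]>.008)&(W[...,2]<.04)); print(' tray',len(Tt),rect(Tt),Tt.mean(0).round(3))
    D=sub(bd,(W[...,2]>.03)&(W[...,2]<.06)); print(' demag',len(D),'z',np.percentile(D[:,2],[5,50,95]).round(4),rect(D))
    L=sub(bd,(W[...,2]>.03)&(W[...,2]<.06)&(p.sum(-1)<200)); print(' dark',len(L),L.mean(0).round(4),rect(L))
    print(' bench',np.median(W[200:230,205:225,2] if n=='top' else W[150:165,220:260,2]))
a=[cv2.imread('pics/top.png')[110:270,120:320],cv2.imread('pics/scene.png')[85:285,175:290]]
a=[cv2.resize(x,None,fx=550/x.shape[0]*k,fy=550/x.shape[0]*k,interpolation=cv2.INTER_CUBIC) for x,k in zip(a,(.8,.8))]
h=max(x.shape[0] for x in a);cv2.imwrite('pics/c1.png',np.hstack(a)[:, :800])
E
python3 m.py
```

```text
top bar n 163 z [0.0799 0.0826 0.0858] mean [0.4781 0.0962 0.0886] (array([376.7, -33.4]), array([365.2, 120.6]), 51.9)
 tray 485 (array([503.5, 147.4]), array([197.3, 131.8]), 63.7) [0.474 0.092 0.02 ]
 demag 4089 z [0.0367 0.0401 0.0444] (array([ 460.3, -240.7]), array([192. , 182.2]), 88.8)
 dark 0 [nan nan nan] (array([0., 0.]), array([0., 0.]), 0.0)
 bench -0.0002562429744396022
scene bar n 193 z [0.0767 0.083  0.0862] mean [0.4799 0.0889 0.0905] (array([ 487.3, -255.6]), array([109.3, 772.3]), 1.1)
 tray 608 (array([506.7, 147.1]), array([201.9, 133. ]), 61.6) [0.47  0.091 0.019]
 demag 5283 z [0.0379 0.0408 0.0453] (array([ 461.7, -241.1]), array([191.7, 181.9]), 88.9)
 dark 24 [ 0.4717 -0.2948  0.0416] (array([ 471. , -294.9]), array([16.6,  7.4]), 79.1)
 bench 0.0007017125688398851m.py:12: RuntimeWarning: Mean of empty slice.
  L=sub(bd,(W[...,2]>.03)&(W[...,2]<.06)&(p.sum(-1)<200)); print(' dark',len(L),L.mean(0).round(4),rect(L))
  ret = um.true_divide(
```

View pics/c1.png

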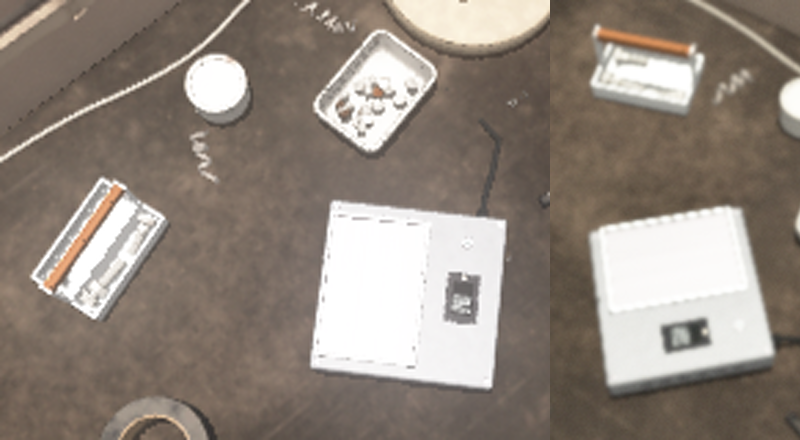

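Tray bar at crop (50,288)-(118,190), plate on the +y side, console with the switch at crop (462,297). Next I'll fit the bar robustly, plus the tray, demagnetiser and ridge from edges.

```bash
cat > m2.py <<'E'
from h import *
def rect(P): 
    r=cv2.minAreaRect((P[:,:2]*1000).astype(np.float32)); return np.round(r[0],1),np.round(r[1],1),round(r[2],1)
for n,bt in(('top',(120,165,190,235)),('scene',(180,85,255,145))):
    z=np.load('pics/last_%s.npz'%n); p=z['p'].astype(int);W=cloud(z['d'],z['K'],z['T'])
    m=np.zeros(p.shape[:2],bool); m[bt[1]:bt[3],bt[0]:bt[2]]=1
    B=W[m&(p[...,0]-p[...,2]>40)&(W[...,2]>.076)&(W[...,2]<.09)]
    c=B[:,:2].mean(0);u,s,v=np.linalg.svd(B[:,:2]-c);print(n,len(B),c.round(4),np.degrees(np.arctan2(v[0,1],v[0,0])).round(1),rect(B),np.median(B[:,2]).round(4))
    near=np.hypot(*(W[...,:2]-c).transpose(2,0,1))<.085
    for lo,hi in((.004,.04),(.018,.03)):
        T=W[m&near&(W[...,2]>lo)&(W[...,2]<hi)];print('  tray',len(T),rect(T))
    D=W[(abs(W[...,0]-.454)<.03)&(abs(W[...,1]+.296)<.03)&(W[...,2]>.0425)&(W[...,2]<.06)]
    print('  console>42.5mm',len(D),D.round(3)[:12].tolist())
E
python3 m2.py
```

```text
top 176 [0.479 0.098] 153.2 (array([479.3,  98.1]), array([ 11.2, 124.9]), 63.2) 0.0824
  tray 627 (array([474.1, 103.1]), array([148.4, 145.2]), 63.7)
  tray 294 (array([479.3,  98.2]), array([ 87.3, 131.9]), 63.2)
  console>42.5mm 44 [[0.484, -0.277, 0.043], [0.482, -0.295, 0.044], [0.483, -0.304, 0.043], [0.48, -0.304, 0.043], [0.482, -0.324, 0.043], [0.479, -0.318, 0.043], [0.473, -0.29, 0.043], [0.47, -0.293, 0.043], [0.466, -0.282, 0.043], [0.462, -0.267, 0.043], [0.463, -0.276, 0.043], [0.463, -0.279, 0.043]]
scene 204 [0.4799 0.0964] -26.6 (array([480.9,  97.9]), array([ 17.7, 125.6]), 64.3) 0.0829
  tray 835 (array([477.1,  83.8]), array([124.4, 139.9]), 62.5)
  tray 304 (array([478.4,  96. ]), array([ 84.9, 134.3]), 65.9)
  console>42.5mm 81 [[0.48, -0.266, 0.044], [0.468, -0.268, 0.043], [0.484, -0.274, 0.043], [0.445, -0.27, 0.045], [0.431, -0.269, 0.044], [0.445, -0.272, 0.045], [0.459, -0.275, 0.043], [0.483, -0.28, 0.043], [0.475, -0.281, 0.043], [0.439, -0.276, 0.043], [0.467, -0.282, 0.043], [0.47, -0.283, 0.044]]
```

jog_arm(
  rows=[
    [0.024,0.038,0,0,0,0.144,0],
    [0.024,0.038,0,0,0,0.144,0],
    [0.024,0.038,0,0,0,0.144,0],
    [0.024,0.038,0,0,0,0.144,0],
    [0.024,0.038,0,0,0,0.144,0],
    [0.024,0.038,0,0,0,0.144,0],
    [0.024,0.038,0,0,0,0.144,0],
    [0.024,0.038,0,0,0,0.144,0],
    [0.024,0.038,0,0,0,0.144,0],
    [0.024,0.038,0,0,0,0.144,0],
  ],
  newtons=40,
)

```text
clock: 1.1
ee_pos: [0.5005, -0.2952, 0.2312]
tcp_rot: [-1.937, -2.473, 0.0]
wrist_force: [1.4, -1.1, -0.5]
gripper_width: 0.993
grip_force: 0.0
```

jog_arm(
  rows=[
    [-0.002,0.04,0,0,0,0.144,0],
    [-0.002,0.04,0,0,0,0.144,0],
    [-0.002,0.04,0,0,0,0.144,0],
    [-0.002,0.04,0,0,0,0.144,0],
    [-0.002,0.04,0,0,0,0.144,0],
    [-0.002,0.04,0,0,0,0.144,0],
    [-0.002,0.04,0,0,0,0,0],
    [-0.002,0.04,0,0,0,0,0],
    [-0.002,0.04,0,0,0,0,0],
    [-0.002,0.04,0,0,0,0,0],
    [0,0,0,0,0,0,0],
  ],
)

```text
clock: 2.2
ee_pos: [0.4796, 0.1091, 0.2318]
tcp_rot: [0.721, 3.057, 0.005]
wrist_force: [0.5, -0.2, 0.5]
gripper_width: 1.001
grip_force: 0.0
```

```bash
cat >> h.py <<'E'
from scipy.spatial.transform import Rotation as Ro
def st():
    s=sensors.read_state(); R=Ro.from_rotvec(s['tcp_rot']).as_matrix()
    print('t',round(s['clock'],2),'p',s['ee_pos'].round(4),'tooly yaw',np.degrees(np.arctan2(R[1,1],R[0,1])).round(2),'z',R[:,2].round(4),'q',s['joints'].round(2),'F',s['wrist_force'].round(1),'w',round(s['gripper_width'],3),'g',s['grip_force'])
    return s
E
python3 - <<'E'
from h import *
st(); grab('wrist','w1.png')
E
```

```text
t 2.2 p [0.4796 0.1091 0.2318] tooly yaw 63.46 z [ 0.0013  0.003  -1.    ] q [ 0.21  0.4  -0.73  2.09  0.37  0.78  0.36] F [ 0.5 -0.2  0.5] w 1.001 g 0.0
```

View pics/w1.png

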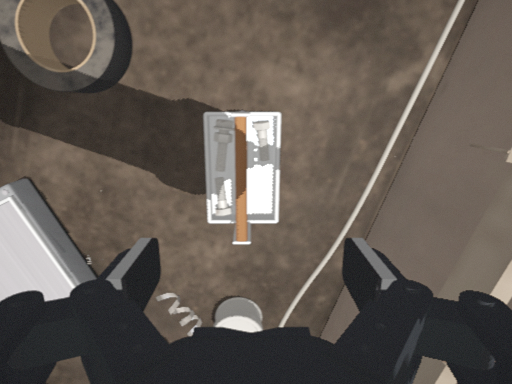

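The wrist view shows the tray whole at (243,168), the bar from (241,117) to (242,243), three bolts inside, and the tin at (238,315).

```bash
cat > m3.py <<'E'
from h import *
z=np.load('pics/last_wrist.npz'); p=z['p'].astype(int);W=cloud(z['d'],z['K'],z['T'])
m=np.zeros(p.shape[:2],bool); m[100:250,195:290]=1
B=W[m&(p[...,0]-p[...,2]>40)&(W[...,2]>.079)&(W[...,2]<.09)]
r=cv2.minAreaRect((B[:,:2]*1000).astype(np.float32));print(len(B),r,np.median(B[:,2]),B.mean(0))
T=W[m&(W[...,2]>.02)&(W[...,2]<.028)];print(cv2.minAreaRect((T[:,:2]*1000).astype(np.float32)))
st()
# bar ends by colour, two-view ray check of height
print(np.median(W[60:80,150:200,2]))
E
python3 m3.py
```

```text
1287 ((480.82891845703125, 98.43305206298828), (11.516865730285645, 125.41835021972656), 63.162010192871094) 0.08403062225016239 [0.47914751 0.0985997  0.08395106]
((479.218994140625, 98.89384460449219), (85.93395233154297, 132.5592803955078), 63.49848175048828)
t 2.25 p [0.4796 0.106  0.2314] tooly yaw 63.32 z [ 2.e-04  9.e-04 -1.e+00] q [ 0.21  0.4  -0.72  2.09  0.37  0.78  0.36] F [ 0.1 -0.8 -0. ] w 1.001 g 0.0
0.001150339208930401
```

jog_arm(
  rows=[
    [0,-0.005,-0.02,0,0,0,0],
    [0,0,-0.03,0,0,0,0],
    [0,0,-0.03,0,0,0,0],
    [0,0,-0.02,0,0,0,0],
    [0,0,0,0,0,0,0],
    [0,0,0,0,0,0,0],
    [0,0,0,0,0,0,0],
  ],
  newtons=80,
)

```text
clock: 2.95
ee_pos: [0.4806, 0.0979, 0.1323]
tcp_rot: [0.734, 3.053, 0.001]
wrist_force: [0.2, 0.1, -0.1]
gripper_width: 1.003
grip_force: 0.0
```

```bash
python3 m3.py | tail -2
```

```text
t 2.95 p [0.4806 0.0979 0.1323] tooly yaw 62.98 z [ 1.4e-03  1.0e-04 -1.0e+00] q [ 0.1   0.53 -0.59  2.2   0.56  0.56  0.19] F [ 0.2  0.1 -0.1] w 1.003 g 0.0
0.001150339208930401
```

jog_arm(
  rows=[
    [-0.001,0.0005,-0.02,0,0,0.006,0],
    [0,0,-0.02,0,0,0,0],
    [0,0,-0.02,0,0,0,0],
    [0,0,-0.016,0,0,0,0],
    [0,0,0,0,0,0,0],
    [0,0,0,0,0,0,0.4],
    [0,0,0,0,0,0,0.7],
    [0,0,0,0,0,0,1],
    [0,0,0,0,0,0,1],
    [0,0,0,0,0,0,1],
    [0,0,0,0,0,0,1],
    [0,0,0,0,0,0,1],
  ],
)

```text
clock: 4.15
ee_pos: [0.4794, 0.0989, 0.0556]
tcp_rot: [0.723, 3.056, 0.001]
wrist_force: [-0.2, -0.0, 5.9]
gripper_width: 0.126
grip_force: 78.8
```

```bash
python3 -c "
from h import *
st()"
```

```text
t 4.15 p [0.4794 0.0989 0.0556] tooly yaw 63.38 z [ 9.e-04  2.e-04 -1.e+00] q [-0.03  0.65 -0.42  2.25  0.73  0.38  0.04] F [-0.2 -0.   5.9] w 0.126 g 78.83529782295227
```

jog_arm(
  rows=[
    [0,0,0.003,0,0,0,1],
    [0,0,0.006,0,0,0,1],
    [0,0,0.01,0,0,0,1],
    [0,0,0.014,0,0,0,1],
    [0,0,0.016,0,0,0,1],
    [0,0,0.016,0,0,0,1],
    [0,0,0.014,0,0,0,1],
    [0,0,0.01,0,0,0,1],
    [0,0,0.007,0,0,0,1],
    [0,0,0.004,0,0,0,1],
    [0,0,0,0,0,0,1],
    [0,0,0,0,0,0,1],
  ],
)

```text
clock: 5.35
ee_pos: [0.4788, 0.0986, 0.155]
tcp_rot: [-0.723, -3.057, 0.0]
wrist_force: [-0.4, -0.1, -4.9]
gripper_width: 0.124
grip_force: 78.2
```

```bash
python3 -c "
from h import *
st(); p,d,m=grab('wrist','w2.png')"
```

```text
t 5.35 p [0.4788 0.0986 0.155 ] tooly yaw 63.37 z [-5.e-04 -2.e-04 -1.e+00] q [ 0.14  0.5  -0.63  2.18  0.52  0.61  0.24] F [-0.4 -0.1 -4.9] w 0.124 g 78.17201256752014
```

View pics/w2.png

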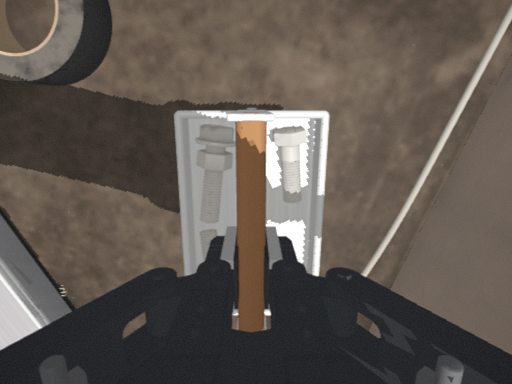

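Tray held level with the bolts in place: bar at (251,220), wall top at (252,115). Carry it towards the plate.

jog_arm(
  rows=[
    [-0.001,-0.003,0,0,0,0.01,1],
    [-0.001,-0.007,0,0,0,0.018,1],
    [-0.001,-0.012,0,0,0,0.024,1],
    [-0.001,-0.016,0,0,0,0.026,1],
    [-0.001,-0.02,0,0,0,0.026,1],
    [-0.001,-0.02,0,0,0,0.026,1],
    [-0.001,-0.02,0,0,0,0.026,1],
    [-0.001,-0.02,0,0,0,0.026,1],
    [-0.001,-0.02,0,0,0,0.026,1],
    [-0.001,-0.02,0,0,0,0.026,1],
    [-0.001,-0.02,0,0,0,0.026,1],
    [-0.001,-0.02,0,0,0,0.026,1],
  ],
)

```text
clock: 6.6
ee_pos: [0.4664, -0.1007, 0.1551]
tcp_rot: [-0.278, -3.129, 0.0]
wrist_force: [0.5, 0.0, -5.3]
gripper_width: 0.123
grip_force: 78.0
```

jog_arm(
  rows=[
    [-0.001,-0.02,0,0,0,0.026,1],
    [-0.001,-0.02,0,0,0,0.026,1],
    [-0.001,-0.02,0,0,0,0.026,1],
    [-0.001,-0.017,0,0,0,0.026,1],
    [-0.001,-0.012,0,0,0,0.026,1],
    [0,-0.008,0,0,0,0.018,1],
    [0,-0.004,0,0,0,0.01,1],
    [0,0,0,0,0,0,1],
    [0,0,0,0,0,0,1],
    [0,0,0,0,0,0,1],
    [0,0,0,0,0,0,1],
  ],
)

```text
clock: 7.7
ee_pos: [0.4621, -0.1998, 0.1554]
tcp_rot: [0.031, 3.141, 0.0]
wrist_force: [-0.2, 0.2, -4.9]
gripper_width: 0.123
grip_force: 78.1
```

```bash
python3 -c "
from h import *
st(); p,d,m=grab('wrist','w3.png')
W=cloud(d,m['camera_matrix'],m['cam_to_world'])
H=W[(W[...,2]>.034)&(W[...,2]<.05)&(abs(W[...,0]-.46)<.12)&(abs(W[...,1]+.24)<.12)]
print(len(H),H.min(0),H.max(0),cv2.minAreaRect((H[:,:2]*1000).astype(np.float32)))"
```

```text
t 7.7 p [ 0.4621 -0.1998  0.1554] tooly yaw 88.86 z [ 2.e-04  0.e+00 -1.e+00] q [ 0.85  0.55 -0.78  2.14  0.62  0.69  1.19] F [-0.2  0.2 -4.9] w 0.123 g 78.09041619300842
21519 [ 0.36878616 -0.33711963  0.03542598] [ 0.55060391 -0.14313031  0.04910742] ((460.9654235839844, -240.35165405273438), (191.517333984375, 181.04710388183594), 88.85704803466797)
```

View pics/w3.png

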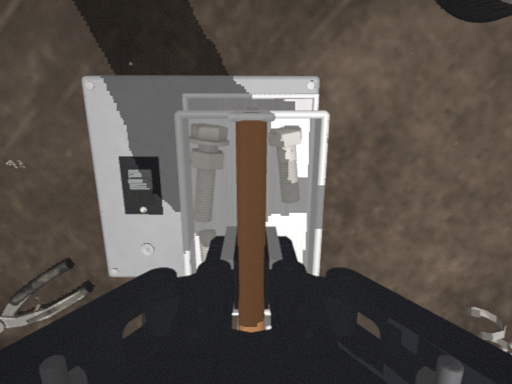

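jog_arm(
  rows=[
    [0,-0.0005,-0.004,0,0,0,1],
    [0,0,-0.007,0,0,0,1],
    [0,0,-0.009,0,0,0,1],
    [0,0,-0.009,0,0,0,1],
    [0,0,-0.008,0,0,0,1],
    [0,0,-0.007,0,0,0,1],
    [0,0,-0.005,0,0,0,1],
    [0,0,-0.003,0,0,0,1],
    [0,0,-0.002,0,0,0,1],
    [0,0,0,0,0,0,1],
    [0,0,0,0,0,0,1],
  ],
)

```text
clock: 8.85
ee_pos: [0.4621, -0.2008, 0.1015]
tcp_rot: [0.033, 3.141, -0.0]
wrist_force: [0.7, 0.6, -4.9]
gripper_width: 0.12
grip_force: 78.1
```

jog_arm(
  rows=[
    [0,0,-0.0015,0,0,0,1],
    [0,0,-0.0015,0,0,0,1],
    [0,0,-0.001,0,0,0,1],
    [0,0,0,0,0,0,1],
    [0,0,0,0,0,0,1],
  ],
)

```text
clock: 9.35
ee_pos: [0.462, -0.2008, 0.0973]
tcp_rot: [-0.033, -3.141, -0.0]
wrist_force: [-0.6, 0.4, -4.7]
gripper_width: 0.123
grip_force: 78.1
```

jog_arm(
  rows=[
    [0,0,-0.0005,0,0,0,1],
    [0,0,-0.0005,0,0,0,1],
    [0,0,-0.0005,0,0,0,1],
    [0,0,0,0,0,0,1],
    [0,0,0,0,0,0,1],
  ],
)

```text
clock: 9.85
ee_pos: [0.462, -0.2008, 0.0958]
tcp_rot: [0.033, 3.141, -0.0]
wrist_force: [-0.2, 0.0, -4.2]
gripper_width: 0.121
grip_force: 78.2
```

jog_arm(
  rows=[
    [0,0,-0.0005,0,0,0,1],
    [0,0,-0.0003,0,0,0,1],
    [0,0,0,0,0,0,1],
    [0,0,0,0,0,0,1],
  ],
)

```text
clock: 10.25
ee_pos: [0.462, -0.2006, 0.0956]
tcp_rot: [0.032, 3.141, -0.001]
wrist_force: [-2.1, 1.9, 7.5]
gripper_width: 0.125
grip_force: 79.9
```

jog_arm(
  rows=[
    [0,0,0.0002,0,0,0,1],
    [0,0,0,0,0,0,1],
    [0,0,0,0,0,0,0.75],
    [0,0,0,0,0,0,0.5],
    [0,0,0,0,0,0,0.3],
    [0,0,0,0,0,0,0.2],
    [0,0,0,0,0,0,0.2],
    [0,0,0,0,0,0,0.2],
  ],
  newtons=20,
)

```text
clock: 11.05
ee_pos: [0.462, -0.2008, 0.0951]
tcp_rot: [0.033, 3.141, 0.0]
wrist_force: [0.2, -0.2, -0.7]
gripper_width: 0.8
grip_force: 0.0
```

jog_arm(
  rows=[
    [0,0,0.01,0,0,0,0.2],
    [0,0,0.02,0,0,0,0.2],
    [0,0,0.03,0,0,0,0.2],
    [0,0,0.04,0,0,0,0.2],
    [0,0,0.04,0,0,0,0.2],
    [-0.02,0,0.03,0,0,0,0.2],
    [-0.02,-0.02,0,0,0,0,1],
    [0,-0.02,0,0,0,0,1],
    [0,0,0,0,0,0,1],
    [0,0,0,0,0,0,1],
    [0,0,0,0,0,0,1],
  ],
)

```text
clock: 12.15
ee_pos: [0.4222, -0.2398, 0.2654]
tcp_rot: [0.031, 3.141, 0.001]
wrist_force: [0.9, 0.2, 0.5]
gripper_width: 0.004
grip_force: 0.0
```

```bash
python3 -c "
from h import *
st(); p,d,m=grab('wrist','w4.png')
W=cloud(d,m['camera_matrix'],m['cam_to_world'])
B=W[(p[...,0].astype(int)-p[...,2]>40)&(W[...,2]>.11)&(W[...,2]<.135)]
print('bar',len(B),B.mean(0),cv2.minAreaRect((B[:,:2]*1000).astype(np.float32)))
v,u=np.mgrid[:384,:512]
H=(W[...,2]>.0425)&(W[...,2]<.055)&(abs(W[...,0]-.455)<.025)&(abs(W[...,1]+.296)<.02)
print('ridge',H.sum(),np.median(W[H],0),W[H].min(0),W[H].max(0))"
```

```text
t 12.15 p [ 0.4222 -0.2398  0.2654] tooly yaw 88.88 z [ 2.e-04  5.e-04 -1.e+00] q [ 1.1   0.4  -0.93  2.06  0.41  0.88  1.49] F [0.9 0.2 0.5] w 0.004 g 0.0
bar 1282 [ 0.45614731 -0.20054993  0.12383896] ((461.6671142578125, -200.59902954101562), (12.106710433959961, 124.26793670654297), 88.9712142944336)
ridge 256 [ 0.45542474 -0.29573312  0.04294878] [ 0.43041195 -0.31475814  0.04250158] [ 0.47896651 -0.27889063  0.04864147]
```

View pics/w4.png

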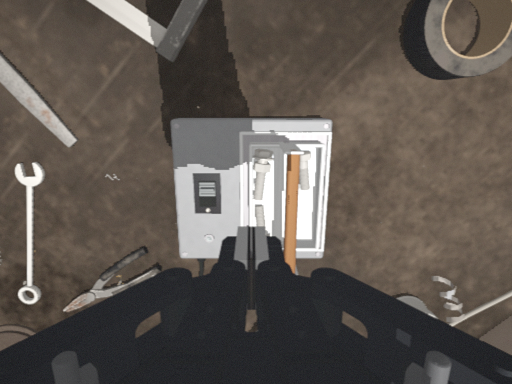

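The tray sits inside the lip, level and centred (bar top z 0.124 at (462,-200.6)). The switch is at about (207,188), with its dot at (208,210) on the +x side. Check the ridge and move above the console on the robot's side.

```bash
python3 -c "
from h import *
z=np.load('pics/last_wrist.npz');W=cloud(z['d'],z['K'],z['T'])
for lo in(.044,.045,.046):
  H=(W[...,2]>lo)&(W[...,2]<.055)&(abs(W[...,0]-.455)<.02)&(abs(W[...,1]+.296)<.015)
  P=W[H];print(len(P),P.mean(0).round(4),P.min(0).round(4),P.max(0).round(4))
C=W[(abs(W[...,0]-.425)<.01)&(abs(W[...,1]+.296)<.015)];print('console z',np.median(C[:,2]))"
```

```text
58 [ 0.4538 -0.2956  0.0469] [ 0.4521 -0.3042  0.0445] [ 0.456  -0.2866  0.0486]
55 [ 0.4539 -0.2957  0.047 ] [ 0.4521 -0.3041  0.0453] [ 0.456  -0.2866  0.0486]
46 [ 0.4542 -0.2953  0.0473] [ 0.4522 -0.3041  0.046 ] [ 0.456  -0.2866  0.0486]
console z 0.04159420718707901
```

jog_arm(
  rows=[
    [0.001,-0.014,-0.02,0,0,0,1],
    [0.001,-0.014,-0.03,0,0,0,1],
    [0,-0.014,-0.035,0,0,0,1],
    [0,-0.0135,-0.035,0,0,0,1],
    [0,0,-0.035,0,0,0,1],
    [0,0,-0.03,0,0,0,1],
    [0,0,-0.015,0,0,0,1],
    [0,0,0,0,0,0,1],
    [0,0,0,0,0,0,1],
    [0,0,0,0,0,0,1],
  ],
)

```text
clock: 13.2
ee_pos: [0.4248, -0.2962, 0.0662]
tcp_rot: [0.032, 3.14, -0.001]
wrist_force: [0.4, -0.6, 0.5]
gripper_width: -0.003
grip_force: 0.0
```

jog_arm(
  rows=[
    [0,0,-0.01,0,0,0,1],
    [0,0,-0.008,0,0,0,1],
    [0,0,-0.005,0,0,0,1],
    [0,0,0,0,0,0,1],
    [0,0,0,0,0,0,1],
    [0,0,0,0,0,0,1],
  ],
)

```text
clock: 13.8
ee_pos: [0.4241, -0.2962, 0.0423]
tcp_rot: [0.032, 3.141, -0.0]
wrist_force: [-0.5, -0.7, 0.4]
gripper_width: 0.001
grip_force: 0.0
```

jog_arm(
  rows=[
    [0.005,0,0,0,0,0,1],
    [0.005,0,0,0,0,0,1],
    [0.003,0,0,0,0,0,1],
    [0.002,0,0,0,0,0,1],
    [0.002,0,0,0,0,0,1],
    [0.001,0,0,0,0,0,1],
    [0,0,0,0,0,0,1],
    [0,0,0,0,0,0,1],
  ],
)

```text
clock: 14.6
ee_pos: [0.4417, -0.2963, 0.0421]
tcp_rot: [-0.033, -3.141, -0.0]
wrist_force: [-0.5, 0.2, 0.0]
gripper_width: -0.003
grip_force: 0.5
```

jog_arm(
  rows=[
    [0.001,0,0,0,0,0,1],
    [0.001,0,0,0,0,0,1],
    [0.001,0,0,0,0,0,1],
    [0.001,0,0,0,0,0,1],
    [0,0,0,0,0,0,1],
  ],
)

```text
clock: 15.1
ee_pos: [0.4465, -0.2963, 0.0422]
tcp_rot: [0.033, 3.141, 0.0]
wrist_force: [-2.0, -0.2, -0.9]
gripper_width: 0.001
grip_force: 0.8
```

jog_arm(
  rows=[
    [0.001,0,0,0,0,0,1],
    [0.001,0,0,0,0,0,1],
    [0.001,0,0,0,0,0,1],
    [0.001,0,0,0,0,0,1],
    [0,0,0,0,0,0,1],
    [0,0,0,0,0,0,1],
  ],
)

```text
clock: 15.7
ee_pos: [0.4502, -0.2962, 0.0422]
tcp_rot: [0.033, 3.141, 0.0]
wrist_force: [0.5, 0.1, 0.2]
gripper_width: 0.002
grip_force: 0.0
```

jog_arm(
  rows=[
    [0.001,0,0,0,0,0,1],
    [0.001,0,0,0,0,0,1],
    [0.001,0,0,0,0,0,1],
    [0,0,0,0,0,0,1],
    [0,0,0,0,0,0,1],
  ],
)

```text
clock: 16.2
ee_pos: [0.453, -0.2963, 0.0422]
tcp_rot: [0.033, 3.141, -0.0]
wrist_force: [-0.2, -1.0, 0.7]
gripper_width: 0.002
grip_force: 0.0
```

jog_arm(
  rows=[
    [0.0005,0,0,0,0,0,1],
    [0.0005,0,0,0,0,0,1],
    [0,0,0,0,0,0,1],
  ],
)

```text
clock: 16.5
ee_pos: [0.4537, -0.2963, 0.0421]
tcp_rot: [-0.033, -3.141, 0.0]
wrist_force: [-1.3, -0.3, 0.3]
gripper_width: -0.003
grip_force: 0.5
```

jog_arm(
  rows=[
    [0.0005,0,0,0,0,0,1],
    [0.0005,0,0,0,0,0,1],
    [0,0,0,0,0,0,1],
    [0,0,0,0,0,0,1],
  ],
)

```text
clock: 16.9
ee_pos: [0.4538, -0.2963, 0.042]
tcp_rot: [-0.033, -3.139, 0.0]
wrist_force: [-4.6, 0.0, 3.1]
gripper_width: -0.003
grip_force: 2.6
```

jog_arm(
  rows=[
    [0.001,0,0,0,0,0,1],
    [0.001,0,0,0,0,0,1],
    [0,0,0,0,0,0,1],
  ],
)

```text
clock: 17.2
ee_pos: [0.454, -0.2963, 0.0418]
tcp_rot: [-0.034, -3.136, 0.001]
wrist_force: [-10.3, 0.7, 7.0]
gripper_width: 0.001
grip_force: 5.0
```

jog_arm(
  rows=[
    [-0.006,0,0,0,0,0,1],
    [-0.008,0,0,0,0,0,1],
    [-0.01,0,0.01,0,0,0,1],
    [0,0,0.03,0,0,0,1],
    [0,0,0.04,0,0,0,1],
    [0,0,0.04,0,0,0,1],
    [0,0,0.04,0,0,0,1],
    [0,0,0.03,0,0,0,1],
    [0,0,0,0,0,0,1],
    [0,0,0,0,0,0,1],
    [0,0,0,0,0,0,1],
  ],
)

```text
clock: 18.3
ee_pos: [0.4321, -0.2963, 0.2315]
tcp_rot: [-0.033, -3.14, -0.0]
wrist_force: [1.0, 0.2, 0.1]
gripper_width: -0.002
grip_force: 0.0
```

```bash
python3 -c "
from h import *
st(); p,d,m=grab('wrist','w5.png')
W=cloud(d,m['camera_matrix'],m['cam_to_world'])
H=(W[...,2]>.0445)&(W[...,2]<.055)&(abs(W[...,0]-.46)<.02)&(abs(W[...,1]+.296)<.015)
P=W[H];print(len(P),P.mean(0).round(4),P.min(0).round(4),P.max(0).round(4))
B=W[(p[...,0].astype(int)-p[...,2]>40)&(W[...,2]>.11)&(W[...,2]<.135)]
print('bar',len(B),B.mean(0),cv2.minAreaRect((B[:,:2]*1000).astype(np.float32)))"
```

```text
t 18.3 p [ 0.4321 -0.2963  0.2315] tooly yaw 88.8 z [-1.1e-03  3.0e-04 -1.0e+00] q [ 1.12  0.48 -0.88  2.02  0.49  0.86  1.52] F [1.  0.2 0.1] w -0.002 g 0.0
61 [ 0.4656 -0.2963  0.0471] [ 0.464  -0.3045  0.0445] [ 0.4676 -0.2876  0.0486]
bar 2035 [ 0.45679128 -0.2020126   0.12303969] ((463.0601501464844, -200.87046813964844), (13.948535919189453, 126.91885375976562), 89.92190551757812)
```

View pics/w5.png

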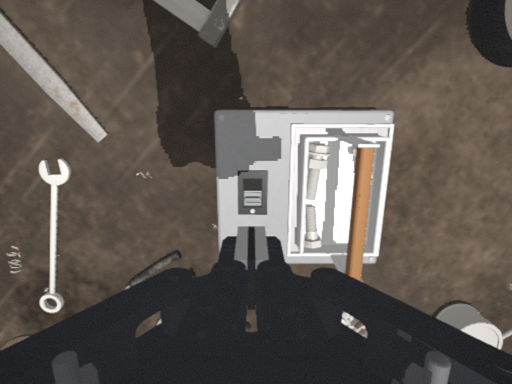

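The ridge has moved 11.8 mm to x 0.4656, at (253,197) next to the dot, which matches fully on. The tray rests inside the lip with its bolts, and the robot is clear of everything.

```bash
python3 -c "
from cell import hand_in
print(hand_in())"
```

```text
the job is handed in; nothing more can be done
None
```

I set the tray of bolts down flat inside the plate's lip and released it, then slid the switch fully across to the dot end, and handed the job in at about 18 s on the robot's clock; I saw no spill, but no verdict came back.

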